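# Try the flap's stop, then hold it at the marked angle

### The job

The stay of this hinged flap is not fitted yet. Swing the flap up gently until you feel it rest against the rubber stop peg for a moment, then lower it to the angle marked by the red clip on the scale and keep holding it still there, off the stop, so that the stay can be fitted; finish with the flap still held in the gripper, as it falls shut when let go. Do not shift the red clip or the things lying about, and do not ram the stop.

Things in the scene. Friction and masses are not known exactly. Their poses are not given: they have to be found in the camera images.
- stand: Fixed plywood board, 210 x 300 x 18 mm, carrying the flap. Origin on the table under the middle of the hinge line; its x axis points away from the handle (the flap lies on the -x side of the hinge), y along the hinge (the scale stands at +y, the stop at -y), z up. It reaches from x = -0.14 to +0.07. Its position and yaw vary.
- door_flap (a joint): Opening angle of the flap (rad): 0 = shut, lying level (where it starts), growing as its handle end rises; free range to 1.5, but the stop peg stops it earlier. It falls shut by its own weight (0.4 to 0.75 kg with the centre of mass 80 mm from the hinge; little friction).
- flap_hinge (a point): Middle of the hinge line, 60 mm above the table. The line runs along the stand's y axis. The flap is a white frame with a grey sheet, 180 mm wide, 12 mm thick, reaching from 3 to 135 mm from the hinge line.
- flap_handle (a point): Middle of the flap's handle: a round steel bar, 12 mm thick, parallel to the hinge and 185 mm from it, free for 80 mm of its length between side rods at y = +-50 mm; 44 mm clear to the flap's frame. Shut, it is 60 mm above the table, in front of the board, nothing under it. The bar can turn between the gripper's pads while the flap swings.
- flap_index (a point): End of the yellow tab on the flap's left edge, in the flap's mid-plane, 125 mm from the hinge line, at the scale (118 mm to +y of the middle). It meets clip_mark when the flap stands at the marked angle.
- clip_mark (a point): Middle of the red clip (7 mm thick, 36 mm long) on the white quarter-circle scale, 125 mm from the hinge line; the clip is held by friction only.
- clip (a joint): Angle of the red clip (rad), measured as the flap's angle: the angle to set. Between 0.45 and 0.85.
- stop: Dark steel post of the stop, rigidly clamped in a rail on the right side (-y) of the board; 156 mm tall, origin under its foot, 24 mm above the table. It is set anew for each job and stops the flap somewhere between 1.05 and 1.38 rad.
- stop_peg (a point): On the axis of the black rubber peg, over the flap's right edge: the peg is 16 mm thick, parallel to the hinge, 110 mm above the hinge line. The flap's upper face (6 mm above its mid-plane) comes to rest against it about 110 mm from the hinge.
- screw_tin: Bystander: grey tin, 66 mm across, 41 mm tall; origin under its centre.
- tape_black: Bystander: roll of black tape lying flat, 64 mm across, 19 mm tall; origin under its centre.
- screwdriver_1: Bystander: screwdriver with red handle, 27 x 194 x 27 mm, lying flat; origin under its middle.

How it is judged:
By the outcome, as a careful person would: the job done as asked, in the order asked, and still so for the second after the job is handed in, while the arm keeps its last pose, push and grip.
It also fails if it takes over 69 s, if anything falls off the work surface, if the arm or the gripper's body presses on something with over 40 N, if the wrist force passes 120 N, or if a joint passes its speed limit or range.

### The arm

A 6-joint arm with a two-finger parallel gripper is mounted at the origin on the work surface; the furniture and walls round the work are solid. World frame = base frame: x ahead of the robot, y to its left, z up, the work surface at z = 0. Lengths are in mm, angles in degrees, forces in N, time in s.
With the tool pointing down it reaches from about 350 to 850 mm from the base axis. Payload 8.1 kg.
Tool frame: the origin (TCP) lies between the finger pads; the fingertips stand 22 mm ahead of it and the grasp point (between the pads) lies 3 mm ahead of it; z points along the fingers, y is the line along which they close (so a half turn about z gives the same grasp; the last joint's range is limited). The gripper opens to 85 mm and grips with 20 to 120 N. Pads are 22 mm wide; open, the fingers measure 114 mm over their backs; the gripper's body (76 mm by 85 mm) begins 54 mm behind the grasp point. The pads swing forward as they close: fully open they stand 13 mm farther back than shut.
Start: joints at [64.95, 7.471, 85.268, -0, 87.261, -4.893], TCP at [206.732, 563.265, 253.292] pointing down, gripper open.
Joint ranges: [-169.43, 169.43], [-51.17, 129.36], [1.28, 143.12], [-76.62, 256.62], [0, 156.53], [-152.29, 152.29]. Speed limits (degrees/s): [136.94, 136.94, 159.86, 180, 180, 180].

### API

Orientations are given as [roll, pitch, yaw] about the fixed x, y, z axes, in that order (R = Rz(yaw) Ry(pitch) Rx(roll)).
In Python, from bench import r, vision gives the robot as it stands.
- The arm moves only by the tool step_arm, never from a script. Its argument "targets" is a list that holds one entry, the list of rows, each a list of 6 numbers: the shift along the world's x, y, z in mm, then the turn, a rotation vector about the world's x, y, z in rad. In form: [[[x, y, z, rx, ry, rz], ...]]. A call has 1 to 12 rows; each row is the pose to reach, as a shift and turn from the pose commanded when the call began; what a row does not reach only later rows make up. A row lasts 1/12 s, in which the tool goes at most 41.7 mm and 7.16 degrees, less where a joint would pass 70% of its speed; a pose out of reach is approached as far as the arm can. A call with a gripper value outside its range is refused whole. "fingers" is the gripper's target within -1 to 1 (shut at 1, half-way at 0, fully open at -1), set as the call begins (left out, the last holds). The fingers move at their own pace and stop on an object; "newtons" is the grip in N (left out, the last holds). Time passes only in rows, so rows that repeat a pose let the fingers close. It gives the time, the measured TCP pose, the force, the opening and the grip force at its end, in the units of the state.
- r.sense(): the state, without advancing time (a new reading comes with each control period).
- vision.snapshot(name): name is "scene" or "side" or "wrist"; returns a dict with "img" (480x640x3 uint8, blue, green, red), "mtx" (3x3 intrinsics, pixels), "D" ([k1, k2, p1, p2, k3] as OpenCV has them; the pictures are not rectified), "eye" and "attitude" of the camera in the world. Camera axes: x right, y up, looking along -z (the intrinsics and any distortion apply to the point x, -y, -z); pixel columns grow to the right and rows downward; lengths in mm; the calibration is good to about 2 mm. A picture is of the moment at which its call begins. There is no depth.
- r.hand_in(): hands the job in; it is judged then, once.
The state is a dict: "time": time; "joint_pos": joint angles; "qd": joint speeds; "joint_efforts": joint torques, N m; "tool_pos": TCP position; "tcp_rot": TCP orientation; "ft_force": force on the tool from outside, world axes, zero at the start; "wrist_torque": the same for the moment, N m; "finger_gap": finger opening in mm; "grip_force": force on a finger pad.
Only numpy, scipy, OpenCV 4.12 (cv2) and the standard library are available. Lean on these libraries where they do the work, as an engineer would, in place of code of your own. Each camera call takes 0.05 s, during which the arm holds its last target. There are 200 camera calls.

## Working session

There is one attempt and no reset: what is moved stays moved. The work goes in short steps, Python scripts to look and compute and a tool call to move; the robot and the scene stay as the last step left them, time stands still between calls to the robot, and variables do not carry over. Pictures are saved under pics/ and viewed, at most 12 in all, crops included, and the job is handed in when it is done.

Besides the shell and the picture viewer there is one more tool, called in YAML: its name, and indented under it one key for each argument. step_arm: Moves the arm, as the interface text tells. Its arguments: {"type":"object","properties":{"targets":{"type":"array"},"fingers":{"type":"number"},"newtons":{"type":"number"}},"required":["targets"]}

```bash
mkdir -p pics; python3 - <<'E'
from bench import r, vision
import cv2,pickle
d={}
for n in("scene","side"):
    s=vision.snapshot(n); d[n]=s; cv2.imwrite(f"pics/{n}0.png",s["img"]); print(n,s["mtx"],s["D"],s["eye"],s["attitude"])
pickle.dump(d,open("s0.pkl","wb"))
s=r.sense();print(s)
E
```

```text
scene [[621.28397188   0.         315.22748641]
 [  0.         621.28397188 232.77790178]
 [  0.           0.           1.        ]] [-0.20801071  0.          0.          0.          0.        ] [  23.56513252 -959.85265927 1059.48432849] [ 50.22271199  -0.37875118 -27.25904651]
side [[436.30140927   0.         310.00395599]
 [  0.         436.30140927 244.05572329]
 [  0.           0.           1.        ]] [0.01522261 0.         0.         0.         0.        ] [ 425.56906358 -910.93527346  530.79035265] [65.55833203 -1.46384194 -6.81198275]
{'time': 0.1, 'joint_pos': array([ 6.49505668e+01,  7.51213346e+00,  8.53239355e+01, -2.22026349e-03,
        8.72603947e+01, -4.89250617e+00]), 'qd': array([ 0.02477011, -0.06143581, -0.22706148, -0.02606559, -0.05368757,
        0.12869507]), 'joint_efforts': array([ 7.09485048e-04, -5.70954323e+01, -5.01944232e+01, -2.44492203e-04,
        8.16216983e-03, -1.17648005e-04]), 'tool_pos': array([206.54655924, 562.839117  , 252.32660386]), 'tcp_rot': array([-1.79903699e+02, -6.01758930e-03,  1.59843176e+02]), 'ft_force': array([-0.62191832, -0.60242689, -0.24601537]), 'wrist_torque': array([-0.01343179,  0.05846506,  0.00073792]), 'grip_force': 0.0, 'finger_gap': 85.61652518932912}
```

View pics/scene0.png

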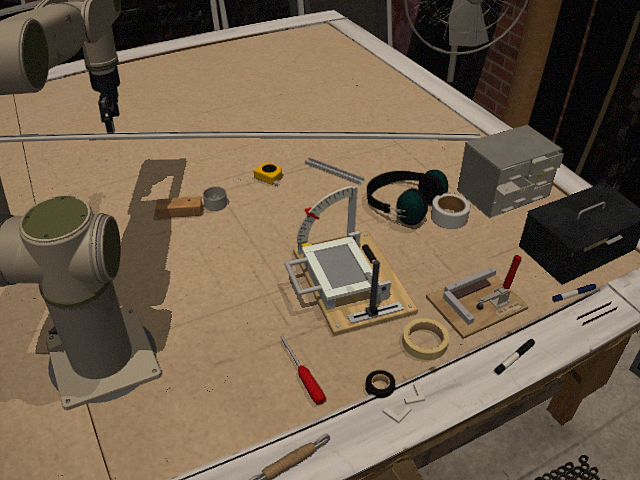

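View pics/side0.png

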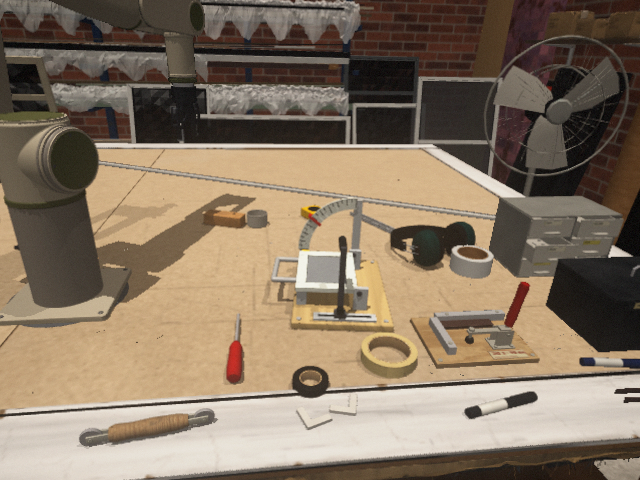

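Scene view: the flap is at about (340,270), its handle bar at about (292,278), the red clip at (311,212) and the stop post at (375,288). Side view: handle at about (277,271), clip at (315,220), post at (342,278). I'll zoom in on both.

```bash
cat > h.py <<'E'
import numpy as np, cv2
from scipy.spatial.transform import Rotation as R
def ray(s,uv):
    p=cv2.undistortPoints(np.array([[uv]],float),s["mtx"],s["D"])[0,0]
    d=np.array([p[0],-p[1],-1.]); A=s["attitude"]
    return np.array(s["eye"]), R.from_euler("xyz",A,degrees=True).apply(d/np.linalg.norm(d))
def plane(s,uv,z):
    e,d=ray(s,uv); return e+d*(z-e[2])/d[2]
def tri(s1,a,s2,b):
    e1,d1=ray(s1,a);e2,d2=ray(s2,b)
    t=np.linalg.lstsq(np.c_[d1,-d2],e2-e1,rcond=None)[0]
    p,q=e1+t[0]*d1,e2+t[1]*d2
    return (p+q)/2,np.linalg.norm(p-q)
def proj(s,P):
    c=R.from_euler("xyz",s["attitude"],degrees=True).inv().apply(np.atleast_2d(P)-s["eye"])*[1,-1,-1]
    return cv2.projectPoints(c,np.zeros(3),np.zeros(3),s["mtx"],np.array(s["D"]))[0][:,0]
E
python3 - <<'E'
import pickle,cv2
from h import *
d=pickle.load(open("s0.pkl","rb"))
for n,(x,y,w,h) in {"scene":(270,180,150,150),"side":(260,190,150,150)}.items():
    c=d[n]["img"][y:y+h,x:x+w]; cv2.imwrite(f"pics/{n}z.png",cv2.resize(c,None,fx=4,fy=4,interpolation=cv2.INTER_CUBIC))
# red clip
for n,(x,y,w,h) in {"scene":(295,195,40,30),"side":(295,205,40,30)}.items():
    c=cv2.cvtColor(d[n]["img"],cv2.COLOR_BGR2HSV)[y:y+h,x:x+w]
    m=((c[...,0]<8)|(c[...,0]>172))&(c[...,1]>150)&(c[...,2]>90)
    v,u=np.nonzero(m);print(n,len(u),u.mean()+x,v.mean()+y,u.min()+x,u.max()+x,v.min()+y,v.max()+y)
for z in(60,):print(plane(d["scene"],(289.5,277),z),plane(d["side"],(275,271),z))
E
```

```text
scene 42 309.3809523809524 211.95238095238096 305 318 207 217
side 37 313.64864864864865 219.40540540540542 309 320 214 225
[452.69447384 -11.15642009  60.        ] [462.73237973 -26.29860647  60.        ]
```

View pics/scenez.png

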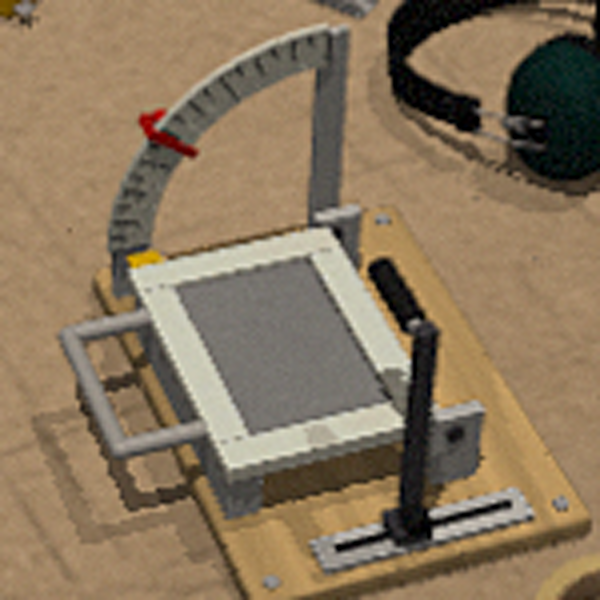

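View pics/sidez.png

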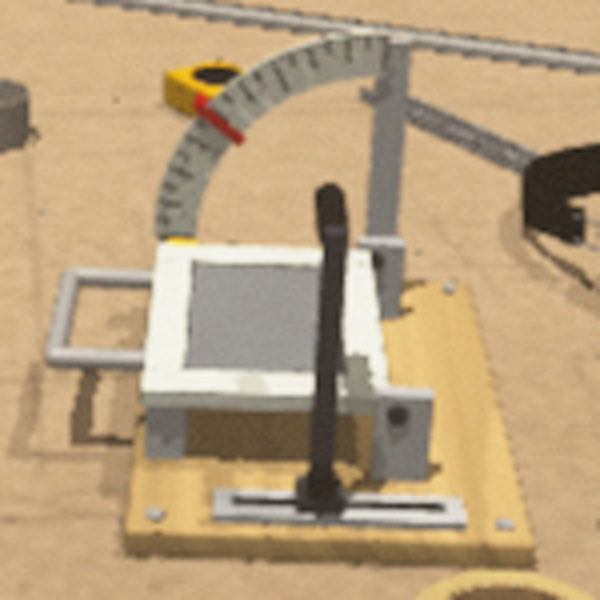

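```bash
cat > m.py <<'E'
import pickle
from h import *
d=pickle.load(open("s0.pkl","rb"));S,T=d["scene"],d["side"]
a=lambda x,y:((x+.5)/4-.5+270,(y+.5)/4-.5+180)
b=lambda x,y:((x+.5)/4-.5+260,(y+.5)/4-.5+190)
obs=[(S,a(68,334),-185,50,60),(S,a(118,450),-185,-50,60),(T,b(68,275),-185,50,60),(T,b(52,358),-185,-50,60),
(S,a(132,272),-135,90,66),(S,a(230,472),-135,-90,66),(S,a(332,230),-3,90,66),
(T,b(155,245),-135,90,66),(T,b(143,395),-135,-90,66),(T,b(368,248),-3,90,66),
(S,a(95,283),-140,150,18),(S,a(590,520),70,-150,18),(T,b(127,545),-140,-150,18),(T,b(530,555),70,-150,18)]
W=np.array([plane(s,p,z)[:2] for s,p,_,_,z in obs]);L=np.array([o[2:4] for o in obs],float)
def fit(W,L):
    w,l=W.mean(0),L.mean(0); H=(L-l).T@(W-w); th=np.arctan2(H[0,1]-H[1,0],H[0,0]+H[1,1])
    M=np.array([[np.cos(th),-np.sin(th)],[np.sin(th),np.cos(th)]]); return th,M,w-M@l
th,M,t=fit(W,L)
if __name__=="__main__":
    print("yaw",np.degrees(th),"origin",t)
    print(np.round((W-t)@M-L,1))
    for k in(S,T):
        i=[o[0] is k for o in obs];q=fit(W[i],L[i]);print(np.degrees(q[0]),q[2])
    R3=np.eye(3);R3[:2,:2]=M;o=np.r_[t,60.]
    def onplane(s,p,ax,val):
        e,v=ray(s,p);e,v=(e-o)@R3,v@R3;return e+v*(val-e[ax])/v[ax]
    for s,p in((S,(309.6,212.5)),(S,a(168,133)),(T,(313.9,219.6)),(T,b(219,119))):
        for y in (118,):
            q=onplane(s,p,1,y);print("clip",q,np.hypot(q[0],q[2]),np.arctan2(q[2],-q[0]))
    q,e=tri(S,a(168,133),T,b(219,119));print("tri",(q-o)@R3,e)
    for s,p in((S,a(378,265)),(S,a(415,322)),(T,b(330,190)),(T,b(330,222))):print("peg",onplane(s,p,2,110))
    for x in(-185,):print("handle",o+R3@[x,0,0])
E
python3 m.py
```

```text
yaw -8.4125693270411 origin [643.48194103 -45.88122277]
[[ -1.3   4.1]
 [ -2.7   2.4]
 [  0.7   7.9]
 [  2.    4.6]
 [ -0.1  -1.2]
 [ -0.6   0.6]
 [ -2.2  -2.8]
 [  1.6   1.9]
 [  4.9  -2.3]
 [  2.2   8.4]
 [ -3.9 -11.6]
 [ -5.6   1.2]
 [  6.3  -8.9]
 [ -1.3  -4.3]]
-8.64544630442937 [640.90902806 -46.97191477]
-8.49479325234943 [645.96287055 -45.34311097]
clip [-107.53311706  118.           85.7517585 ] 137.53812326004353 0.6731811405285718
clip [-102.4132713   118.           83.35591612] 132.04804766528034 0.6831695770556068
clip [-97.50906558 118.          80.48777654] 126.4369409782406 0.690061145652899
clip [-96.35484889 118.          81.12465578] 125.9581941711003 0.6997940686687857
tri [-97.674327   128.72009146  75.83576376] 3.257997404485044
peg [-41.78731306 -61.65416617 110.        ]
peg [ -40.61300758 -110.88698327  110.        ]
peg [-36.20688799 -53.12463893 110.        ]
peg [-37.77881378 -93.35840012 110.        ]
handle [460.47249255 -18.81571393  60.        ]
```

The hinge origin is at about (643,-46) with yaw -8.5°. The handle centre is at about (460,-19,60), the clip at about 0.69 rad and the stop at about 1.11 rad. The sizes agree within a few mm, so I'll move over the handle.

step_arm:
  targets:
    - [[11,-24,0,0,0,-0.057],[21,-48,0,0,0,-0.114],[32,-73,0,0,0,-0.171],[42,-97,0,0,0,-0.228],[53,-121,0,0,0,-0.285],[64,-146,0,0,0,-0.342],[74,-170,0,0,0,-0.399],[85,-194,0,0,0,-0.456],[95,-218,0,0,0,-0.513],[106,-243,0,0,0,-0.57],[117,-267,0,0,0,-0.627],[127,-291,0,0,0,-0.683]]
  fingers: 0
  newtons: 30

```text
time: 1.1
tool_pos: [333.9, 270.9, 252.9]
tcp_rot: [-180.0, 0.0, 120.6]
ft_force: [0.6, -0.6, -0.5]
finger_gap: 42.6
grip_force: 0.0
```

step_arm:
  targets:
    - [[11,-24,0,0,0,-0.057],[21,-48,0,0,0,-0.114],[32,-73,0,0,0,-0.171],[42,-97,0,0,0,-0.228],[53,-121,0,0,0,-0.285],[64,-146,0,0,0,-0.342],[74,-170,0,0,0,-0.399],[85,-194,-15,0,0,-0.456],[95,-218,-30,0,0,-0.513],[106,-243,-50,0,0,-0.57],[117,-267,-65,0,0,-0.627],[126,-291,-73,0,0,-0.684]]

```text
time: 2.1
tool_pos: [458.8, -19.9, 177.7]
tcp_rot: [-179.8, -0.0, 81.3]
ft_force: [0.7, 0.8, 0.3]
finger_gap: 43.0
grip_force: 0.0
```

```bash
python3 - <<'E'
from bench import r, vision
import cv2,pickle
from h import *
s=r.sense();print({k:np.round(s[k],2) for k in("time","tool_pos","tcp_rot","joint_pos","ft_force","finger_gap")})
w=vision.snapshot("wrist");pickle.dump(w,open("w1.pkl","wb"));cv2.imwrite("pics/w1.png",w["img"])
from m import M,t
for y in(-50,0,50):print(proj(w,np.r_[M@[-185,y]+t,60]))
E
```

```text
{'time': np.float64(2.1), 'tool_pos': array([458.83, -19.94, 177.7 ]), 'tcp_rot': array([-179.82,   -0.  ,   81.34]), 'joint_pos': array([ -8.89, -11.92, 112.13,   0.  ,  79.97,  -0.23]), 'ft_force': array([0.74, 0.8 , 0.31]), 'finger_gap': np.float64(43.04)}
[[316.24363401 311.39401286]]
[[316.04320016 236.8518333 ]]
[[315.80819126 151.92120601]]
```

View pics/w1.png

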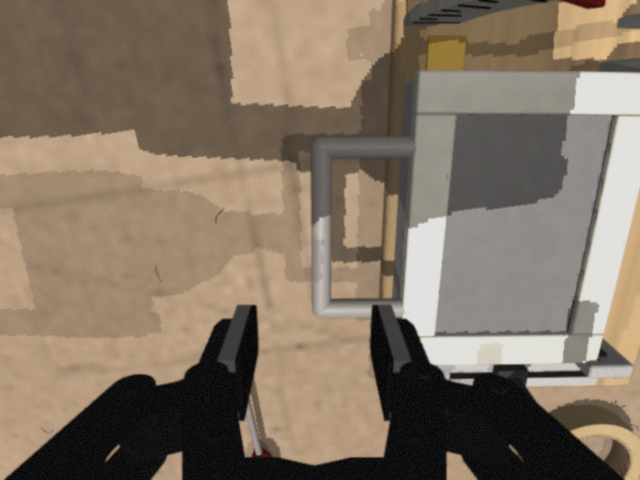

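The wrist view shows the bar at x≈321, from y≈148 to 307. That puts it about 3.4 mm toward +x and 2 mm toward +y of my estimate, which I'll correct while descending. Then I'll close the fingers.

step_arm:
  targets:
    - [[2,1,-15,0,0,0],[4,2,-30,0,0,0],[4,2,-45,0,0,0],[4,2,-60,0,0,0],[4,2,-72,0,0,0],[4,2,-82,0,0,0],[4,2,-92,0,0,0],[4,2,-100,0,0,0],[4,2,-107,0,0,0],[4,2,-112,0,0,0],[4,2,-115,0,0,0],[4,2,-115,0,0,0]]

```text
time: 3.15
tool_pos: [463.5, -16.7, 64.8]
tcp_rot: [-180.0, 0.0, 81.5]
ft_force: [0.2, 0.7, -0.0]
finger_gap: 42.8
grip_force: 0.0
```

step_arm:
  targets:
    - [[0,0,0,0,0,0],[0,0,0,0,0,0],[0,0,0,0,0,0],[0,0,0,0,0,0],[0,0,0,0,0,0],[0,0,0,0,0,0],[0,0,0,0,0,0],[0,0,0,0,0,0],[0,0,0,0,0,0],[0,0,0,0,0,0]]
  fingers: 1
  newtons: 35

```text
time: 3.98
tool_pos: [463.3, -16.7, 65.9]
tcp_rot: [-179.9, 0.0, 81.5]
ft_force: [-5.8, 1.2, 6.3]
finger_gap: 10.5
grip_force: 34.2
```

step_arm:
  targets:
    - [[0.1,0,7.4,0,0,0],[0.6,-0.1,14.8,0,0,0],[1.3,-0.2,22.1,0,0,0],[2.3,-0.3,29.5,0,0,0],[3.6,-0.5,36.8,0,0,0],[5.2,-0.8,44,0,0,0],[7.1,-1.1,51.1,0,0,0],[9.3,-1.4,58.2,0,0,0],[11.7,-1.8,65.2,0,0,0],[14.4,-2.2,72,0,0,0],[17.4,-2.6,78.8,0,0,0],[20.7,-3.1,85.4,0,0,0]]

```text
time: 4.98
tool_pos: [482.6, -19.5, 150.8]
tcp_rot: [-179.7, -0.0, 81.5]
ft_force: [-13.5, 2.3, 3.0]
finger_gap: 10.3
grip_force: 34.3
```

```bash
python3 - <<'E'
from bench import r, vision
import cv2,pickle
from h import *
s=r.sense();print({k:np.round(s[k],2) for k in("time","tool_pos","tcp_rot","ft_force","wrist_torque","finger_gap","grip_force")})
a=vision.snapshot("scene");b=vision.snapshot("side");pickle.dump((a,b),open("s2.pkl","wb"))
c=a["img"][180:330,260:410];e=b["img"][160:310,260:410]
cv2.imwrite("pics/s2.png",cv2.resize(np.vstack((c,e)) if 0 else np.hstack((c,e)),None,fx=2.66,fy=2.66,interpolation=cv2.INTER_CUBIC))
for t in np.arange(.76,1.4,.04): print("%.2f"%t,np.round([183*(1-np.cos(t)),-27.3*(1-np.cos(t)),185*np.sin(t)],1))
E
```

```text
{'time': np.float64(4.98), 'tool_pos': array([482.56, -19.47, 150.83]), 'tcp_rot': array([-179.71,   -0.  ,   81.53]), 'ft_force': array([-13.5 ,   2.28,   3.02]), 'wrist_torque': array([ 0.32,  2.37, -0.03]), 'finger_gap': np.float64(10.25), 'grip_force': np.float64(34.29)}
0.76 [ 50.4  -7.5 127.5]
0.80 [ 55.5  -8.3 132.7]
0.84 [ 60.9  -9.1 137.8]
0.88 [ 66.4  -9.9 142.6]
0.92 [ 72.1 -10.8 147.2]
0.96 [ 78.  -11.6 151.6]
1.00 [ 84.1 -12.5 155.7]
1.04 [ 90.4 -13.5 159.5]
1.08 [ 96.7 -14.4 163.2]
1.12 [103.3 -15.4 166.5]
1.16 [109.9 -16.4 169.6]
1.20 [116.7 -17.4 172.4]
1.24 [123.6 -18.4 175. ]
1.28 [130.5 -19.5 177.2]
1.32 [137.6 -20.5 179.2]
1.36 [144.7 -21.6 180.9]
```

View pics/s2.png

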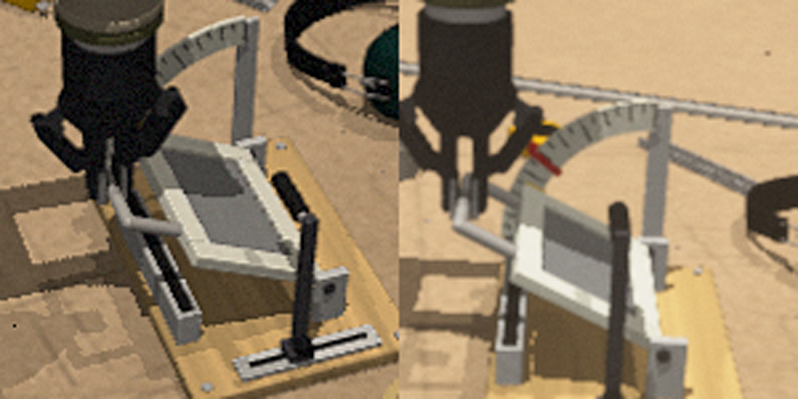

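The flap is swinging up with the bar held. In the side crop the clip is at about (540,155) and the tab at about (535,127), though that yellow could also be the tape measure behind it. The force shows the real arc lies about 2 mm toward -x, so I'll correct for that and continue.

step_arm:
  targets:
    - [[1.5,-0.5,6.5,0,0,0],[5.3,-1.1,12.9,0,0,0],[9.3,-1.7,19.1,0,0,0],[13.5,-2.3,25.1,0,0,0],[18,-3,30.9,0,0,0],[22.7,-3.7,36.6,0,0,0],[27.7,-4.4,42.1,0,0,0],[32.8,-5.2,47.3,0,0,0],[38.2,-6,52.4,0,0,0],[43.7,-6.8,57.2,0,0,0],[49.4,-7.7,61.8,0,0,0],[52.4,-8.1,64,0,0,0]]

```text
time: 6.08
tool_pos: [537.5, -27.5, 219.0]
tcp_rot: [179.9, -0.0, 81.5]
ft_force: [-16.3, 4.5, 19.4]
finger_gap: 10.4
grip_force: 36.1
```

```bash
python3 - <<'E'
from bench import r, vision
import numpy as np
s=r.sense();print({k:np.round(s[k],2) for k in("time","tool_pos","tcp_rot","ft_force","wrist_torque","finger_gap","grip_force")})
p=s["tool_pos"]-[463.3,-16.7,65.9];x=p[:2]@[.989,-.148];print(x,p[2],np.arctan2(p[2],185-x),np.hypot(p[2],185-x))
E
```

```text
{'time': np.float64(6.08), 'tool_pos': array([537.45, -27.54, 218.96]), 'tcp_rot': array([ 1.7993e+02, -4.0000e-02,  8.1550e+01]), 'ft_force': array([-16.29,   4.45,  19.39]), 'wrist_torque': array([0.72, 2.85, 0.09]), 'finger_gap': np.float64(10.36), 'grip_force': np.float64(36.06)}
74.9387653376998 153.05818177277823 0.9473787616442787 188.52130485167646
```

The force is almost purely radial (about 25 N outward), so my arc is too tight by a few mm. I'll relax it radially before feeling for the stop.

step_arm:
  targets:
    - [[-0.6,0.1,0.8,0,0,0],[-1.2,0.2,1.7,0,0,0],[-1.8,0.3,2.5,0,0,0],[-2.4,0.4,3.4,0,0,0],[-2.4,0.4,3.4,0,0,0],[-2.4,0.4,3.4,0,0,0]]

```text
time: 6.58
tool_pos: [535.2, -27.2, 217.7]
tcp_rot: [179.9, -0.0, 81.5]
ft_force: [5.5, 2.4, -8.9]
finger_gap: 10.5
grip_force: 34.7
```

```bash
cat > q.py <<'E'
from bench import r, vision
import numpy as np
s=r.sense();f=s["ft_force"];g=s["tool_pos"]
p=g-[463.3,-16.7,65.9];x=p[:2]@[.989,-.148];th=np.arctan2(p[2],187-x);fx=f[:2]@[.989,-.148]
print("t",s["time"],g.round(2),f.round(1),"th",th.round(4),"r",np.hypot(p[2],187-x).round(1),"radial",(-np.cos(th)*fx+np.sin(th)*f[2]).round(1),"tang",(np.sin(th)*fx+np.cos(th)*f[2]).round(1))
E
python3 q.py
```

```text
t 6.5833 [535.18 -27.24 217.68] [ 5.5  2.4 -8.9] th 0.9251 r 190.0 radial -10.2 tang -1.3
```

step_arm:
  targets:
    - [[1.9,-0.3,0.6,0,0,0],[3.7,-0.5,1.3,0,0,0],[5.2,-0.8,2.4,0,0,0],[6.7,-1,3.4,0,0,0],[8.2,-1.2,4.5,0,0,0],[9.8,-1.4,5.5,0,0,0],[11.3,-1.7,6.5,0,0,0],[12.9,-1.9,7.5,0,0,0],[12.9,-1.9,7.5,0,0,0]]

```text
time: 7.33
tool_pos: [547.6, -29.1, 226.5]
tcp_rot: [180.0, -0.0, 81.5]
ft_force: [-3.5, 4.7, 1.2]
finger_gap: 10.4
grip_force: 35.6
```

```bash
python3 q.py
```

```text
t 7.3333 [547.59 -29.15 226.51] [-3.5  4.7  1.2] th 1.0059 r 190.2 radial 3.2 tang -2.8
```

step_arm:
  targets:
    - [[1.3,-0.2,0.8,0,0,0],[2.6,-0.4,1.6,0,0,0],[3.8,-0.5,2.3,0,0,0],[5.1,-0.7,3.1,0,0,0],[6.3,-0.9,3.8,0,0,0],[6.3,-0.9,3.8,0,0,0]]

```text
time: 7.83
tool_pos: [553.8, -30.0, 230.6]
tcp_rot: [180.0, -0.0, 81.5]
ft_force: [-4.4, 4.8, 3.2]
finger_gap: 10.6
grip_force: 35.6
```

```bash
python3 q.py
```

```text
t 7.8333 [553.84 -30.02 230.6 ] [-4.4  4.8  3.2] th 1.0454 r 190.4 radial 5.3 tang -2.8
```

step_arm:
  targets:
    - [[1.0,-0.1,0.9,0,0,0],[2.0,-0.3,1.5,0,0,0],[3.0,-0.4,2.2,0,0,0],[4.1,-0.6,2.8,0,0,0],[5.1,-0.7,3.4,0,0,0],[6.2,-0.9,3.9,0,0,0]]

```text
time: 8.33
tool_pos: [559.9, -30.9, 234.2]
tcp_rot: [-180.0, -0.0, 81.5]
ft_force: [-3.9, 4.6, 1.4]
finger_gap: 10.1
grip_force: 35.4
```

```bash
python3 q.py
```

```text
t 8.3333 [559.85 -30.88 234.21] [-3.9  4.6  1.4] th 1.0825 r 190.6 radial 3.3 tang -3.3
```

step_arm:
  targets:
    - [[1.0,-0.2,0.6,0,0,0],[2.0,-0.3,1.1,0,0,0],[3.0,-0.5,1.6,0,0,0],[4.1,-0.6,2.1,0,0,0],[4.1,-0.6,2.1,0,0,0]]

```text
time: 8.75
tool_pos: [563.3, -31.4, 236.2]
tcp_rot: [-179.9, -0.0, 81.5]
ft_force: [-8.6, 4.9, 3.9]
finger_gap: 10.4
grip_force: 35.5
```

```bash
python3 q.py
```

```text
t 8.75 [563.32 -31.4  236.19] [-8.6  4.9  3.9] th 1.1036 r 190.7 radial 7.6 tang -6.5
```

step_arm:
  targets:
    - [[0.5,-0.1,0.4,0,0,0],[1.0,-0.1,0.8,0,0,0],[1.0,-0.1,0.8,0,0,0],[1.0,-0.1,0.8,0,0,0]]

```text
time: 9.08
tool_pos: [563.5, -31.4, 236.3]
tcp_rot: [-179.8, -0.0, 81.5]
ft_force: [-9.9, 4.9, 2.6]
finger_gap: 10.3
grip_force: 35.4
```

```bash
python3 q.py
```

```text
t 9.0833 [563.45 -31.4  236.26] [-9.9  4.9  2.6] th 1.1044 r 190.7 radial 7.0 tang -8.2
```

step_arm:
  targets:
    - [[0.6,-0.1,0.3,0,0,0],[0.6,-0.1,0.3,0,0,0],[0.6,-0.1,0.3,0,0,0],[0.6,-0.1,0.3,0,0,0],[0.6,-0.1,0.3,0,0,0],[0.6,-0.1,0.3,0,0,0],[0.6,-0.1,0.3,0,0,0],[0.6,-0.1,0.3,0,0,0]]

```text
time: 9.75
tool_pos: [563.6, -31.4, 236.3]
tcp_rot: [-179.7, -0.0, 81.5]
ft_force: [-13.0, 5.9, 2.9]
finger_gap: 10.6
grip_force: 35.5
```

```bash
python3 q.py; python3 - <<'E'
from bench import vision
import cv2,pickle,numpy as np
a=vision.snapshot("scene");b=vision.snapshot("side");pickle.dump((a,b),open("s3.pkl","wb"))
c=a["img"][170:320,270:420];e=b["img"][160:310,270:420]
cv2.imwrite("pics/s3.png",cv2.resize(np.hstack((c,e)),None,fx=2.66,fy=2.66,interpolation=cv2.INTER_CUBIC))
E
```

```text
t 9.75 [563.56 -31.43 236.29] [-13.    5.9   2.9] th 1.105 r 190.7 radial 8.8 tang -10.9
```

View pics/s3.png

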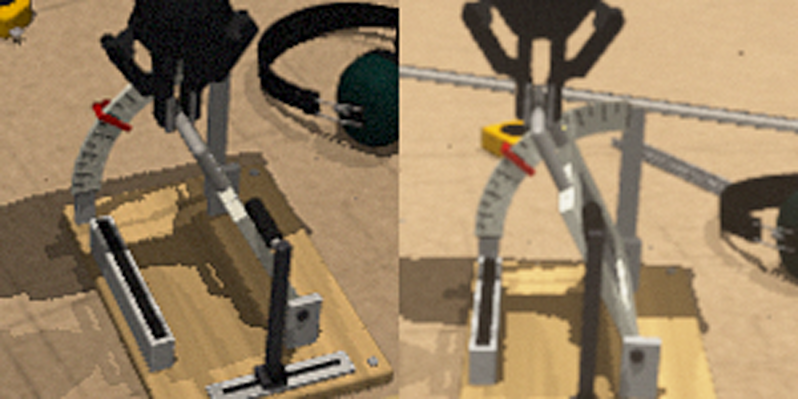

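The flap's edge is touching the peg in the scene crop at about (262,225), and the force agrees: the tangential push has built to 11 N while the tool has stopped moving. I'll lower it to just above the clip.

step_arm:
  targets:
    - [[-3.5,0.5,-2,0,0,0],[-7.3,1,-4,0,0,0],[-13.7,2,-7.7,0,0,0],[-19.9,2.9,-11.5,0,0,0],[-26,3.8,-15.7,0,0,0],[-31.9,4.7,-20,0,0,0],[-37.6,5.6,-24.6,0,0,0],[-43.2,6.4,-29.5,0,0,0],[-48.5,7.2,-34.5,0,0,0],[-53.7,7.9,-39.8,0,0,0],[-57.4,8.5,-43.8,0,0,0],[-57.4,8.5,-43.8,0,0,0]]

```text
time: 10.85
tool_pos: [506.7, -23.5, 191.0]
tcp_rot: [-179.9, 0.0, 81.5]
ft_force: [0.8, 2.6, -2.8]
finger_gap: 10.7
grip_force: 35.0
```

```bash
python3 q.py; python3 - <<'E'
from bench import vision
import cv2,pickle,numpy as np
a=vision.snapshot("scene");b=vision.snapshot("side");w=vision.snapshot("wrist");pickle.dump((a,b,w),open("s4.pkl","wb"))
c=cv2.resize(a["img"][180:255,285:360],None,fx=4,fy=4,interpolation=cv2.INTER_CUBIC);e=cv2.resize(b["img"][190:265,285:360],None,fx=4,fy=4,interpolation=cv2.INTER_CUBIC)
cv2.imwrite("pics/s4.png",np.hstack((np.vstack((c,e))[:600],cv2.resize(w["img"],(500,375))[np.minimum(np.arange(600),374)])))
E
```

```text
t 10.85 [506.7  -23.52 191.05] [ 0.8  2.6 -2.8] th 0.7187 r 190.1 radial -2.2 tang -1.9
```

View pics/s4.png

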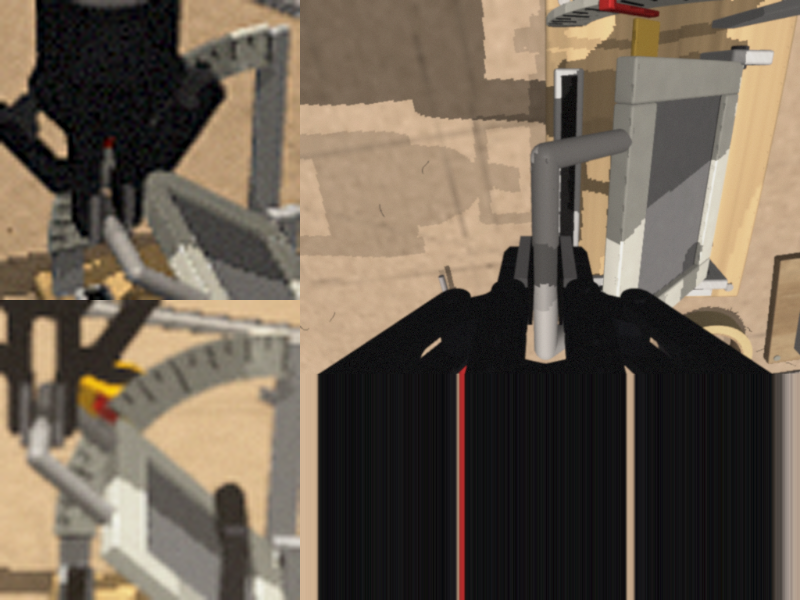

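The wrist view, on the right of the composite, shows the red clip at about (600–658, 8) and the yellow tab at about (646, 40). I'll measure both there.

```bash
cat > k.py <<'E'
import pickle,sys
from h import *
from m import M
def go(w,name):
    o=np.r_[646.8,-44.9,60.];R3=np.eye(3);R3[:2,:2]=M
    hsv=cv2.cvtColor(w["img"],cv2.COLOR_BGR2HSV)[:110]
    H,Sx,V=hsv[...,0],hsv[...,1],hsv[...,2]
    masks={"red":((H<8)|(H>172))&(Sx>150)&(V>80),"yel":(H>18)&(H<30)&(Sx>150)&(V>90)}
    for n,m in masks.items():
        m[:,:380]=0
        k,l,st,_=cv2.connectedComponentsWithStats(m.astype(np.uint8));
        for i in range(1,k):
            if st[i,4]<60: continue
            v,u=np.nonzero(l==i);rc=cv2.minAreaRect(np.c_[u,v].astype(np.float32))
            print(n,st[i],cv2.boxPoints(rc).round(1).tolist())
    def pl(uv,y):
        e,d=ray(w,uv);e,d=(e-o)@R3,d@R3;q=e+d*(y-e[1])/d[1];return q.round(1),round(float(np.hypot(q[0],q[2])),1),round(float(np.arctan2(q[2],-q[0])),3)
    e,d=ray(w,(320,240));print("eye",(e-o)@R3)
    # predicted pixels of clip/tab ends for angles
    for th in(.62,.66,.70,.74):
        print(th,[proj(w,o+R3@[-rr*np.cos(th),118,rr*np.sin(th)])[0].round(1).tolist() for rr in(107,125,143)])
    cv2.imwrite(name,cv2.resize(w["img"][0:120,370:530],None,fx=5,fy=5,interpolation=cv2.INTER_CUBIC))
    return pl
if __name__=="__main__": go(pickle.load(open("s4.pkl","rb"))[2],"pics/k4.png")
E
python3 k.py
```

```text
red [383   0  77  21 707] [[381.8999938964844, 12.699999809265137], [383.3999938964844, -2.0], [460.0, 5.5], [458.6000061035156, 20.200000762939453]]
yel [ 424   23   36   49 1511] [[423.70001220703125, 69.9000015258789], [426.8999938964844, 22.700000762939453], [460.1000061035156, 24.899999618530273], [457.0, 72.0999984741211]]
eye [-139.83210675   85.47907695  252.33434978]
0.62 [[445.3, 4.7], [414.9, -0.8], [380.5, -6.9]]
0.66 [[454.2, 3.2], [425.3, -2.8], [392.3, -9.6]]
0.7 [[463.7, 1.7], [436.6, -4.9], [405.2, -12.4]]
0.74 [[473.8, 0.2], [448.7, -6.9], [419.4, -15.2]]
```

View pics/k4.png

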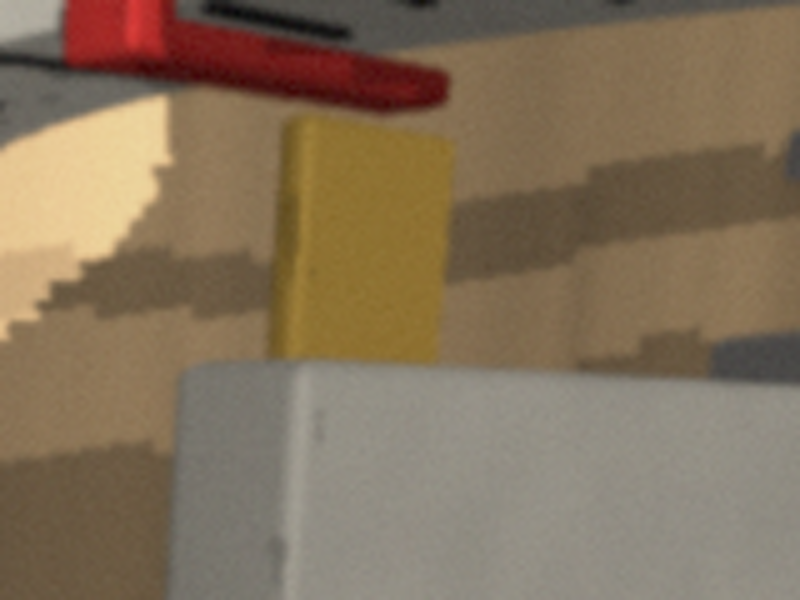

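The clip shows about 20 px left of the tab, which is about 0.07 rad below the current angle. I'll lower 0.05 rad and compare again.

step_arm:
  targets:
    - [[-1.4,0.2,-1.7,0,0,0],[-2.9,0.4,-3.5,0,0,0],[-4.4,0.7,-5.3,0,0,0],[-5.8,0.9,-7.1,0,0,0],[-5.8,0.9,-7.1,0,0,0],[-5.8,0.9,-7.1,0,0,0]]

```text
time: 11.5
tool_pos: [502.3, -22.8, 185.6]
tcp_rot: [180.0, 0.0, 81.5]
ft_force: [0.6, 0.8, -1.2]
finger_gap: 10.4
grip_force: 35.1
```

```bash
python3 q.py; python3 - <<'E'
from bench import vision
import pickle,cv2,numpy as np
a=vision.snapshot("side");w=vision.snapshot("wrist");pickle.dump((a,w),open("s5.pkl","wb"))
from k import go
go(w,"pics/k5.png")
k=cv2.imread("pics/k5.png")[:330]
e=cv2.resize(a["img"][200:245,290:350],None,fx=6,fy=6,interpolation=cv2.INTER_CUBIC)
o=np.zeros((600,800,3),np.uint8);o[:330]=k;o[330:600,:360]=e;cv2.imwrite("pics/k5.png",o)
E
```

```text
t 11.5 [502.34 -22.83 185.58] [ 0.6  0.8 -1.2] th 0.6817 r 189.9 radial -1.1 tang -0.6
red [402   0  77  19 613] [[400.8999938964844, 7.400000095367432], [402.5, -3.299999952316284], [478.79998779296875, 7.800000190734863], [477.20001220703125, 18.5]]
yel [ 430   22   38   50 1621] [[428.70001220703125, 69.9000015258789], [432.3999938964844, 21.600000381469727], [467.6000061035156, 24.399999618530273], [463.8999938964844, 72.5999984741211]]
eye [-145.29239952   85.51541441  245.86002935]
0.62 [[463.2, 2.0], [433.0, -4.0], [398.4, -10.7]]
0.66 [[472.8, 0.4], [444.2, -6.2], [411.3, -13.6]]
0.7 [[483.0, -1.2], [456.4, -8.4], [425.4, -16.6]]
0.74 [[493.8, -2.8], [469.5, -10.5], [440.8, -19.6]]
```

View pics/k5.png

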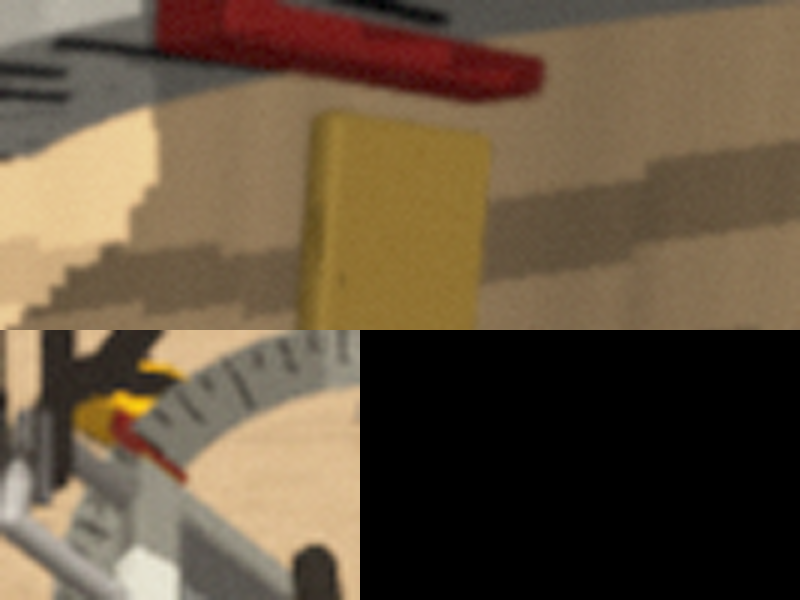

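```bash
python3 - <<'E'
from m import *
o=np.r_[t,60.];R3=np.eye(3);R3[:2,:2]=M
def on(s,p,y=118):
    e,v=ray(s,p);e,v=(e-o)@R3,v@R3;return (e+v*(y-e[1])/v[1])
def mask(s,box):
    x,y,w,h=box;c=cv2.cvtColor(s["img"],cv2.COLOR_BGR2HSV)[y:y+h,x:x+w]
    m=(c[...,0]>18)&(c[...,0]<32)&(c[...,1]>150)&(c[...,2]>90);v,u=np.nonzero(m);return u.min()+x,u.max()+x,v.min()+y,v.max()+y
print(mask(S,(298,238,20,14)),mask(T,(296,246,20,8)))
for s,tab,clips in((S,a(143,251),[(309.6,212.2),a(168,133)]),(T,b(181,238),[(313.9,219.6),b(219,119)])):
    k=on(s,tab)-[-125,118,2];print("bias",k)
    for c in clips:
        q=on(s,c)-k;print(q,np.hypot(q[0],q[2]),np.arctan2(q[2],-q[0]))
E
```

```text
(np.int64(302), np.int64(310), np.int64(243), np.int64(246)) (np.int64(302), np.int64(307), np.int64(249), np.int64(250))
bias [ 6.4926769   0.         -7.49991889]
[-114.02666824  118.           94.1613294 ] 147.8798060096417 0.6902659995907832
[-108.90594821  118.           90.85583501] 141.8283762552115 0.695284688440513
bias [ 6.87642455  0.         -2.81381685]
[-104.38549013  118.           83.3015934 ] 133.54956388020543 0.6735317828974533
[-103.23127344  118.           83.93847263] 133.05022736730857 0.6826844163076001
```

The wrist comparison is direct, because the tab and clip are seen side by side, and it asks for about 0.027 rad lower. I'll make that move and check with the same measure, projecting the corners.

step_arm:
  targets:
    - [[-1,0.2,-1.3,0,0,0],[-2,0.3,-2.6,0,0,0],[-3.1,0.5,-3.9,0,0,0],[-3.1,0.5,-3.9,0,0,0],[-3.1,0.5,-3.9,0,0,0],[-3.1,0.5,-3.9,0,0,0]]

```text
time: 12.1
tool_pos: [499.1, -22.3, 181.5]
tcp_rot: [-180.0, 0.0, 81.5]
ft_force: [-0.7, -2.1, -0.7]
finger_gap: 10.7
grip_force: 34.9
```

```bash
python3 q.py; python3 - <<'E'
from bench import vision
import pickle,cv2,numpy as np
w=vision.snapshot("wrist");pickle.dump(w,open("s6.pkl","wb"))
from k import go
from h import *
from m import M
go(w,"pics/k6.png")
o=np.r_[646.8,-44.9,60.];R3=np.eye(3);R3[:2,:2]=M
def P(w,th,r,n,y=115): return proj(w,o+R3@[-r*np.cos(th)+n*np.sin(th),y,r*np.sin(th)+n*np.cos(th)])[0,0]
for ww in(pickle.load(open("s5.pkl","rb"))[1],w):
  for th in(.63,.65,.67,.69): print(th,"clip min/max",P(ww,th,143,-3.5).round(1),P(ww,th,107,3.5).round(1),"clip upper-outer",P(ww,th,143,3.5).round(1),"tab",P(ww,th,132,-1,107).round(1),P(ww,th,118,1,107).round(1))
E
```

```text
t 12.1 [499.12 -22.33 181.53] [-0.7 -2.1 -0.7] th 0.6544 r 190.0 radial -0.1 tang -0.8
red [414   0  78  18 587] [[413.5, 4.900000095367432], [415.20001220703125, -5.400000095367432], [492.1000061035156, 7.599999904632568], [490.29998779296875, 17.899999618530273]]
yel [ 433   22   40   50 1690] [[432.29998779296875, 69.9000015258789], [436.3999938964844, 21.600000381469727], [472.70001220703125, 24.600000381469727], [468.70001220703125, 73.0]]
eye [-148.57923838   85.56444088  241.71871783]
0.62 [[475.6, 0.2], [445.5, -6.1], [410.9, -13.1]]
0.66 [[485.7, -1.5], [457.4, -8.4], [424.5, -16.2]]
0.7 [[496.4, -3.1], [470.1, -10.6], [439.4, -19.3]]
0.74 [[507.7, -4.7], [483.9, -12.9], [455.7, -22.5]]
0.63 clip min/max 393.6 472.5 clip upper-outer 408.8 tab 418.7 447.4
0.65 clip min/max 399.6 477.5 clip upper-outer 415.6 tab 424.4 452.7
0.67 clip min/max 405.9 482.7 clip upper-outer 422.6 tab 430.3 458.1
0.69 clip min/max 412.5 488.0 clip upper-outer 430.0 tab 436.5 463.8
0.63 clip min/max 405.7 485.4 clip upper-outer 421.8 tab 430.9 459.8
0.65 clip min/max 412.1 490.6 clip upper-outer 429.0 tab 436.9 465.4
0.67 clip min/max 418.7 496.1 clip upper-outer 436.4 tab 443.2 471.1
0.69 clip min/max 425.7 501.6 clip upper-outer 444.2 tab 449.8 477.0
```

View pics/k6.png

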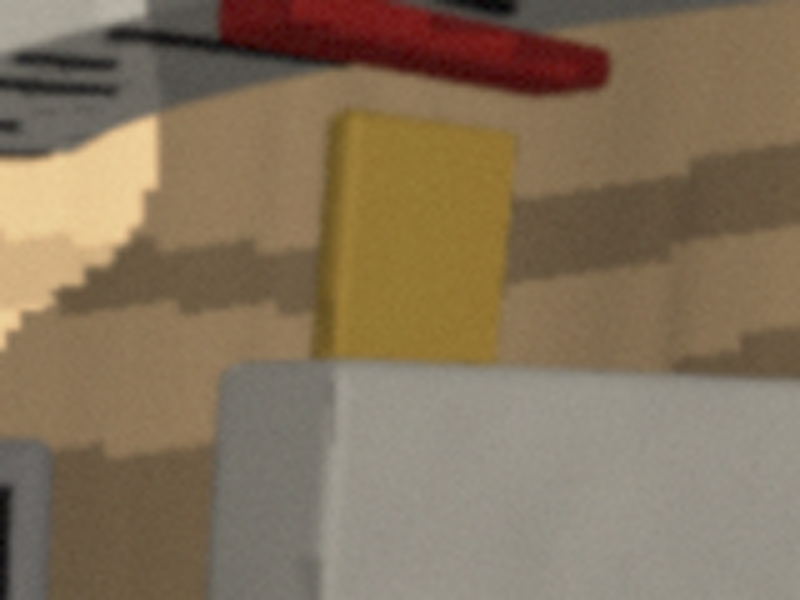

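The crop shows the tab's end at columns 437–473 and the clip at 414–491. Solving with the corners gives a flap angle of about 0.655–0.663 rad and a clip angle of about 0.655, so they agree within 0.01 rad. I'll hold still briefly and hand in.

step_arm:
  targets:
    - [[0,0,0,0,0,0],[0,0,0,0,0,0],[0,0,0,0,0,0],[0,0,0,0,0,0],[0,0,0,0,0,0],[0,0,0,0,0,0],[0,0,0,0,0,0],[0,0,0,0,0,0]]

```text
time: 12.82
tool_pos: [499.2, -22.3, 181.7]
tcp_rot: [180.0, 0.0, 81.5]
ft_force: [-1.3, -3.5, -0.3]
finger_gap: 10.4
grip_force: 34.9
```

```bash
python3 q.py; python3 -c "
from bench import r
print(r.hand_in())"
```

```text
t 12.8167 [499.23 -22.28 181.71] [-1.3 -3.5 -0.3] th 0.6554 r 190.0 radial 0.4 tang -0.7
the job is handed in; nothing more can be done
None
```

I swung the flap up until it rested on the stop peg with about 11 N, lowered it to about 0.66 rad at the red clip (wrist camera puts the clip at about 0.655, the rougher fixed-camera estimates at 0.67–0.70), and handed in with it still held in the gripper; no verdict was shown.

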